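# Refit the heater's tap knob and hold it pressed in

## Robot

A 6-joint arm with a two-finger parallel gripper is mounted at the origin on the work surface. World frame = base frame: x ahead of the robot, y to its left, z up, the work surface at z = 0. Lengths are in m, angles in degrees, forces in N, time in s.
With the tool pointing down it reaches from about 0.375 to 0.9 m from the base axis. Payload 3.1 kg.
Tool frame: the origin (TCP) lies midway between the tips of the shut fingers; the grasp point (between the pads) lies 19 mm behind it; z points along the fingers, y is the line along which they close (so a half turn about z gives the same grasp; the last joint's range is limited). The gripper opens to 85 mm and grips with 20 to 120 N. Pads are 22 mm wide; open, the fingers measure 114 mm over their backs; the gripper's body (76 mm by 85 mm) begins 54 mm behind the grasp point. The pads swing forward as they close: fully open they stand 13 mm farther back than shut.
Start: joints at [59.674, 30.224, 82.088, -0, 67.689, -10.227], TCP at [0.215, 0.587, 0.231] pointing down, gripper open.
Joint ranges: [-176.69, 176.69], [-43.24, 126.21], [12.49, 139.97], [-82, 262], [0, 151.66], [-163.58, 163.58]. Speed limits (degrees/s): [159.86, 159.86, 180, 180, 180, 180].

## Interface

Orientations are given as [roll, pitch, yaw] about the fixed x, y, z axes, in that order (R = Rz(yaw) Ry(pitch) Rx(roll)).
In Python, from plant import status, optics, ctrl gives the robot as it stands.
- The arm moves only by the shell command python3 -m handwheel 'ROWS' [OPENING] [FORCE]. ROWS is JSON, a list that holds one entry, the list of rows, each a list of 6 numbers: the shift along the tool's x, y, z in cm, then the turn, a rotation vector about the tool's x, y, z in degrees. In form: [[[tx, ty, tz, wx, wy, wz], ...]]. A call has 1 to 20 rows; each row is the pose to reach, as a shift and turn from the pose commanded when the call began, along the tool's axes at that moment; what a row does not reach only later rows make up. A row lasts 1/12 s, in which the tool goes at most 41.7 mm and 7.16 degrees, less where a joint would pass 70% of its speed; a pose out of reach is approached as far as the arm can. A call with a gripper value outside its range is refused whole. OPENING is the finger opening in cm, from 0 to 8.54, set as the call begins (- or left out, the last holds). The fingers move at their own pace and stop on an object; FORCE is the grip in N (left out, the last holds). Time passes only in rows, so rows that repeat a pose let the fingers close. It gives the time, the measured TCP pose, the force, the opening and the grip force at its end, in the units of the state.
- status.get_obs(): the state, without advancing time (a new reading comes with each control period).
- optics.snapshot(name): name is "side" or "top" or "wrist"; returns a dict with "frame" (420x560x3 uint8, blue, green, red), "vertical_fov" (degrees; the focal length in pixels is half the picture's height over the tangent of half this angle, whatever the lens; pixels are square), "cx", "cy" (the principal point, pixels), "position" and "orientation" of the camera in the world. Camera axes: x right, y up, looking along -z (the intrinsics and any distortion apply to the point x, -y, -z); pixel columns grow to the right and rows downward; lengths in m; the calibration is good to about 2 mm. A picture is of the moment at which its call begins. There is no depth.
- ctrl.hand_in(): hands the job in; it is judged then, once.
The state is a dict: "clock": time; "qpos": joint angles; "joint_velocities": joint speeds; "joint_torque": joint torques, N m; "tcp_pos": TCP position; "orientation": TCP orientation; "wrist_force": force on the tool from outside, world axes, zero at the start; "wrist_torque": the same for the moment, N m; "grip_width": opening from 0.0 (shut) to 1.0 (fully open); "grip_force": force on a finger pad.
Only numpy, scipy, OpenCV 4.12 (cv2) and the standard library are available. Lean on these libraries where they do the work, as an engineer would, in place of code of your own. Each camera call takes 0.05 s, during which the arm holds its last target. There are 200 camera calls.

## Task

One of the two taps of the gas tap unit on the bench has lost its knob. Pick up the loose black knob, turn it so the flat in its bore matches the flat of the bare D-shaped spindle, push it fully home and press it all the way in against the spindle's spring; finish while still gripping the knob and holding it pressed in. Leave everything else on the bench where it is.

Things in the scene. Friction and masses are not known exactly. Their poses are not given: they have to be found in the camera images.
- knob: loose black control knob, upright on the bench, bore down, 46 tall, about 90 g. Origin: centre of its underside; z up along its axis. Round hub 44 dia, z 0 to 24; on it a straight grip bar 40 long (along x), 14 wide (y), z 24 to 46. A pointer nose on the hub's top edge reaching x = +31 and a white line on the bar's top mark its +x side
- knob_bore (a point): centre of the knob's bore floor, on the axis 18 above the underside; axes as the knob. The bore, open below and 18 deep, is D-shaped: 16 dia, its flat on the +x side (under the nose), 2.5 from the axis. This point meets spindle_tip when the knob is fully home
- tap_unit: fixed grey sheet-metal box 180 (x) x 250 (y) x 70 tall with a flat aluminium control panel on top, brass outlet stubs on its +x side. Origin: centre of its underside. Bare spindle at x 0, y +58 on the panel; at x 0, y -58 sits an identical knob already fitted, which is part of the box (its top 56 above the panel)
- spindle_tip (a point): centre of the bare steel spindle's top end; z up along the spindle, x points out of its flat. The spindle is vertical, 14 dia, flat 1.5 from the axis (D-shape), top 2 slightly tapered; unpressed its tip stands 28 above the panel (98 above the bench). It may face any way within 1.0 rad of the box's x axis
- spindle (a joint): spring push travel of the bare spindle in m: 0 = out, 0.008 = fully in (hard stop). Starts at 3 N, 1 N more per mm (11 N fully in); springs back when let go. With the knob home and fully in, the knob's underside is 2 above the panel
- spindle_turn (a joint): turn of the spindle about its vertical axis relative to the box, rad, 0 = flat towards the box's +x, positive counterclockwise from above; very stiff (0.4 N m)
- jar: glass screw jar with a steel cap, 52 dia x 62, loose bystander, origin under its middle
- pipe_union: brass stepped pipe fitting, 42 dia, 34 tall, loose bystander, origin under its middle
- spanner: steel spanner, 190 long, lying flat along its x, loose bystander, origin under its middle
- screwdriver: screwdriver with wooden handle, 200 long, lying along its x, loose bystander, origin under its middle
- tape_measure: grey tape measure standing on its edge, 66 x 36 x 66, loose bystander, origin under its middle
- sealant_can: plain metal can, 66 dia x 110, loose bystander, origin under its middle
- mug: white mug, 80 dia x 90, loose bystander, origin under its middle

How it is judged (in metres and radians):
On the way:
1. the knob is lifted clear of the bench in the gripper (height (world z) of knob above 0.04 m and contact force between the fingers and knob above 1 N), for 0.2 s.
At the end, for the whole second after the job is handed in: The knob is fully on the D-spindle (bore floor within 4 mm of the spindle's tip, flats matched within 0.35 rad, upright within 0.15 rad) and the fingers still hold it with the spindle pressed in more than 5 of its 8 mm, through the last second (distance between knob_bore and spindle_tip below 0.004 m and angle between the x axis of knob and the x axis of spindle_tip, either way round below 0.35 rad and angle between the z axis of knob and the z axis of spindle_tip, either way round below 0.15 rad and value of joint spindle above 0.005 m and contact force between the fingers and knob above 3 N); the arm keeps its last pose, push and grip.
It fails at once if a bystander (jar, pipe union, spanner, screwdriver, tape measure, can or mug) is moved more than 30 mm (distance of any of jar, pipe_union, spanner, screwdriver, tape_measure, sealant_can, mug from where it was at the start of the episode above 0.03 m).
It also fails if it takes over 38 s, if anything falls off the work surface, if the arm or the gripper's body presses on something with over 40 N, if the wrist force passes 120 N, or if a joint passes its speed limit or range.

## Working session

There is one attempt and no reset: what is moved stays moved. The work goes in short steps, Python scripts to look and compute and a shell command to move; the robot and the scene stay as the last step left them, time stands still between calls to the robot, and variables do not carry over. Pictures are saved under pics/ and viewed, at most 10 in all, crops included, and the job is handed in when it is done.

```bash
mkdir -p pics; ls
python3 - <<'E'
from plant import status, optics
import cv2,numpy as np
print(status.get_obs())
for n in("top","side"):
    s=optics.snapshot(n);cv2.imwrite(f"pics/{n}1.png",s["frame"])
    print(n,{k:v for k,v in s.items() if k!="frame"})
E
```

```text
pics
{'clock': 0.0, 'qpos': array([ 5.96738978e+01,  3.02777448e+01,  8.21560265e+01,  9.49557859e-04,
        6.76902807e+01, -1.02265273e+01]), 'joint_velocities': array([-0.05544739, -0.04483407,  0.03724502, -0.02340144, -0.10130857,
       -0.04992985]), 'joint_torque': array([ 9.21272003e-04, -4.42349052e+01, -1.78030533e+01, -8.31738816e-05,
        8.38110514e-03, -3.12190252e-06]), 'tcp_pos': array([0.21437627, 0.58632307, 0.23034872]), 'orientation': array([-1.79878075e+02, -2.28879776e-02,  1.59900039e+02]), 'wrist_force': array([-0.22883294,  1.3390972 , -0.53991097]), 'wrist_torque': array([-0.00729308,  0.01925679, -0.02546798]), 'grip_force': 0.0, 'grip_width': 0.9973033214153743}
top {'vertical_fov': 54.740156166904825, 'cx': 278.8077135888853, 'cy': 207.30378033379105, 'position': array([ 0.48816979, -0.03846705,  1.36639698]), 'orientation': array([  3.78384953,   0.5565134 , -88.72584717])}
side {'vertical_fov': 44.92944564223421, 'cx': 270.57109632547815, 'cy': 205.11440913178282, 'position': array([0.43838397, 1.06234769, 0.98147989]), 'orientation': array([  50.94006355,   -0.51011834, -171.90924161])}
```

View pics/top1.png

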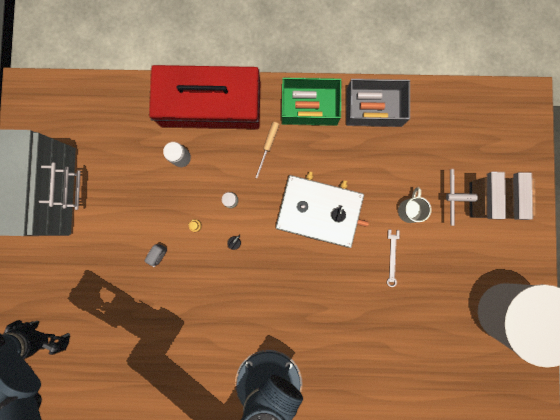

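View pics/side1.png

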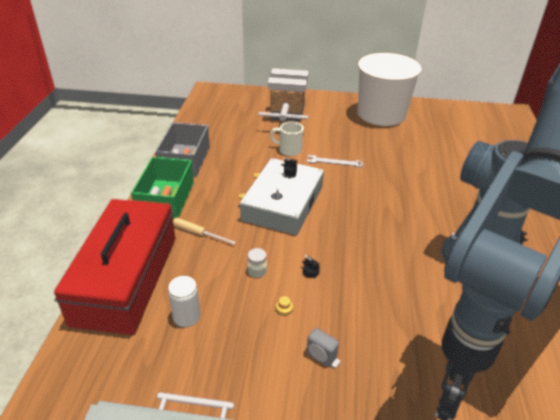

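The top view shows the loose knob at about (235,242), the jar at (229,200) and the union at (194,226). The box is at about (320,211), with the bare spindle at (303,207) and the fitted knob at (339,214). The side view shows the knob at (312,267) and the spindle at (278,196). Next I'll localise them and enlarge both.

```bash
cat > h.py <<'E'
import numpy as np,cv2
from scipy.spatial.transform import Rotation as R
from plant import status,optics
def rot(o): return R.from_euler('xyz',o,degrees=True)
def f(s): return s["frame"].shape[0]/2/np.tan(np.radians(s["vertical_fov"])/2)
def ray(s,px):
    F=f(s); d=np.array([(px[0]-s["cx"])/F,-(px[1]-s["cy"])/F,-1.])
    return s["position"],rot(s["orientation"]).apply(d)
def onplane(s,px,z):
    p,d=ray(s,px); return p+d*(z-p[2])/d[2]
def proj(s,P):
    c=rot(s["orientation"]).inv().apply(np.array(P)-s["position"]); F=f(s)
    return np.array([s["cx"]-F*c[0]/c[2],s["cy"]+F*c[1]/c[2]])
def tri(a,pa,b,pb):
    p,d=ray(a,pa);q,e=ray(b,pb)
    t=np.linalg.lstsq(np.c_[d,-e],q-p,rcond=None)[0]
    A=p+d*t[0];B=q+e*t[1]; return (A+B)/2,np.linalg.norm(A-B)
E
python3 - <<'E'
from h import *
t=optics.snapshot("top");s=optics.snapshot("side")
for n,px,z in(("knob",(235,242),.03),("jar",(229,200),.062),("union",(194,226),.03),("spindle",(303,207),.098),("fitted",(339,214),.12)):
    print(n,onplane(t,px,z).round(3))
print("tri knob",tri(t,(235,240),s,(312,267)),"base",onplane(t,(268,390),0))
c=lambda s,x,y,w:cv2.resize(s["frame"][y-w:y+w,x-w:x+w],(390,390),interpolation=cv2.INTER_CUBIC)
cv2.imwrite("pics/z.png",np.hstack([c(t,235,242,20),c(t,303,207,20)]))
E
```

```text
knob [0.459 0.118 0.03 ]
jar [0.594 0.138 0.062]
union [0.508 0.255 0.03 ]
spindle [ 0.574 -0.1    0.098]
fitted [ 0.554 -0.21   0.12 ]
tri knob (array([0.4593411 , 0.11984987, 0.01350488]), np.float64(0.011626323822981554)) base [-0.02278149 -0.00110589  0.        ]
```

View pics/z.png

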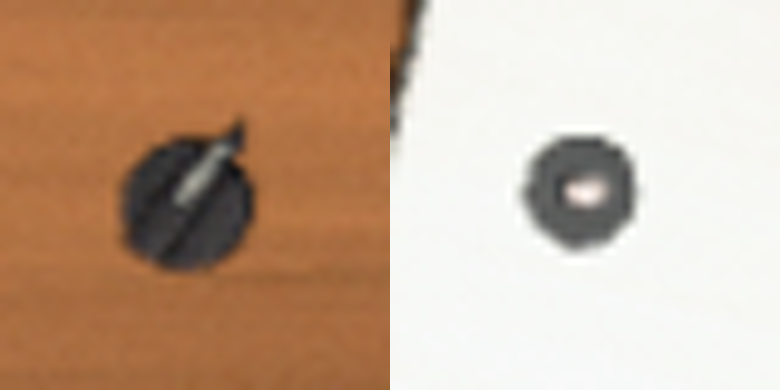

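The knob centre is at about px (234.2,242.8) with its nose towards (239.7,234.5), so its yaw is about -34°. The spindle's bright D top is at about (303,206.5), and its facing needs a closer look. Next I'll move above the knob with tool yaw at about 146°.

```bash
python3 -m handwheel '[[[-39,-35.6,3,0,0,14],[-39,-35.6,3,0,0,14],[-39,-35.6,3,0,0,14],[-39,-35.6,3,0,0,14],[-39,-35.6,3,0,0,14],[-39,-35.6,3,0,0,14],[-39,-35.6,3,0,0,14],[-39,-35.6,3,0,0,14],[-39,-35.6,3,0,0,14],[-39,-35.6,3,0,0,14],[-39,-35.6,3,0,0,14],[-39,-35.6,3,0,0,14],[-39,-35.6,3,0,0,14],[-39,-35.6,3,0,0,14],[-39,-35.6,3,0,0,14],[-39,-35.6,3,0,0,14],[-39,-35.6,3,0,0,14],[-39,-35.6,3,0,0,14]]]' 8.54 40
python3 - <<'E'
from h import *
w=optics.snapshot("wrist");cv2.imwrite("pics/w1.png",w["frame"])
o=status.get_obs();print(o["tcp_pos"],o["orientation"],o["joint_velocities"].round(1))
print({k:v for k,v in w.items() if k!="frame"})
print(proj(w,[.459,.118,.0]),proj(w,[.459,.118,.046]),proj(w,[.574,-.1,.098]))
E
```

```text
clock: 1.7
tcp_pos: [0.4578, 0.1198, 0.2013]
orientation: [-180.0, -0.0, 146.0]
wrist_force: [0.3, -0.4, 0.3]
grip_width: 1.0
grip_force: 0.0
[0.45793487 0.11975382 0.20138505] [-1.79996746e+02 -1.44516400e-02  1.46028208e+02] [-0.1  0.1 -0.2 -0.1 -0.1 -0. ]
{'vertical_fov': 67.7501222318193, 'cx': 280.19549490025634, 'cy': 209.4318431627041, 'position': array([0.39998567, 0.15864078, 0.34499032]), 'orientation': array([-1.58597534e+01,  2.93816989e-02,  5.60404239e+01])}
[279.69173   186.8620865] [279.59514515 196.41194757] [164.39739964 417.23254503]
```

View pics/w1.png

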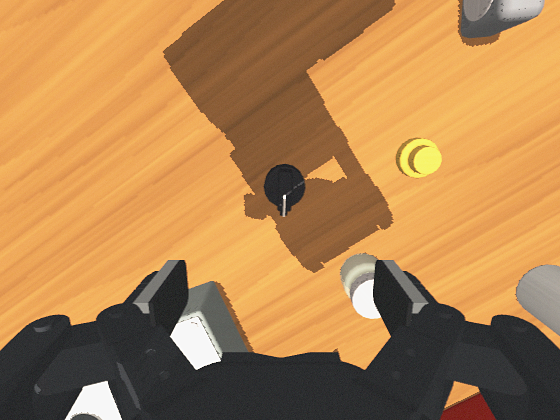

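The wrist view shows the knob at about (285,186), with its white line pointing straight down the image to (284,215). The union is at (420,158) and the jar at (362,285). Next I'll measure the knob's centre and angle precisely.

Run:
```python
from h import *
w=optics.snapshot("wrist");I=w["frame"];g=I[140:230,240:330].astype(int)
m=(g.max(2)<38).astype(np.uint8)
n,l,st,c=cv2.connectedComponentsWithStats(m);k=1+np.argmax(st[1:,4]);print("dark",st[k],c[k]+[240,140])
b=((g.min(2)>130)&((g.max(2)-g.min(2))<40)).astype(np.uint8)
n,l2,st2,c2=cv2.connectedComponentsWithStats(b);print(st2[1:],c2[1:]+[240,140])
k2=1+np.argmax(st2[1:,4]);ys,xs=np.nonzero(l2==k2)
W=np.array([onplane(w,(x+240,y+140),.046)[:2] for x,y in zip(xs,ys)])
vx,vy,x0,y0=cv2.fitLine(W.astype(np.float32),cv2.DIST_L2,0,.01,.01).ravel();print("line ang",np.degrees(np.arctan2(vy,vx)),x0,y0)
# hub from left/right extents
x,y,ww,hh,_=st[k]
h=(l==k)
for r in range(y,y+hh,5):
    q=np.nonzero(h[r])[0]; print(r+140,q.min()+240,q.max()+240)
cv2.imwrite("pics/kz.png",cv2.resize(I[145:230,240:330],(540,510),interpolation=cv2.INTER_CUBIC))
```

```text
dark [27 24 29 11 47] [281.0212766  166.82978723]
[[43 55  3 21 42]] [[283.78571429 204.71428571]]
line ang -36.01937 0.46851867 0.11666841
164 282 286
169 271 295
174 267 267
```

View pics/kz.png

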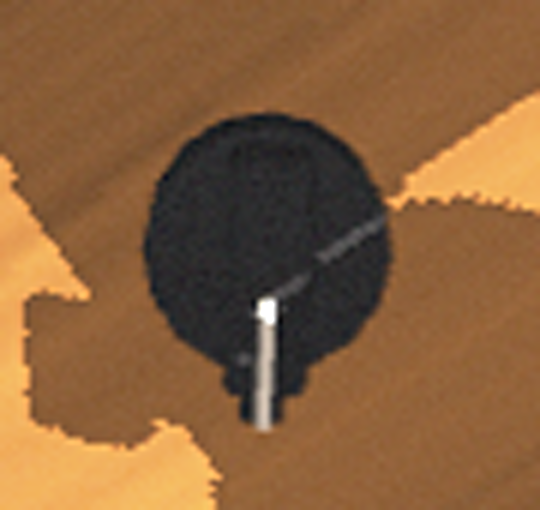

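Run:
```python
from h import *
w=optics.snapshot("wrist");t=optics.snapshot("top");s=optics.snapshot("side")
print(onplane(w,(284.7,185.8),.02),onplane(w,(283.8,216.7),.046),onplane(w,(284.3,194.7),.046),onplane(w,(285,169.5),.046))
print(onplane(t,(234.2,242.8),.024))
o=status.get_obs();print(o["tcp_pos"])
```

```text
[0.45794096 0.12525777 0.02      ] [0.47898688 0.10969885 0.046     ] [0.46049088 0.12266138 0.046     ] [0.44025042 0.1369955  0.046     ]
[0.45606155 0.12115765 0.024     ]
[0.45838768 0.11923354 0.20140455]
```

```bash
python3 -m handwheel '[[[0,0.45,4,0,0,2],[0,0.45,8,0,0,2],[0,0.45,11,0,0,2],[0,0.45,13.5,0,0,2],[0,0.45,15.5,0,0,2],[0,0.45,16.6,0,0,2],[0,0.45,17.3,0,0,2],[0,0.45,17.3,0,0,2],[0,0.45,17.3,0,0,2],[0,0.45,17.3,0,0,2]]]'
python3 -m handwheel '[[[0,0,0,0,0,0],[0,0,0,0,0,0],[0,0,0,0,0,0],[0,0,0,0,0,0],[0,0,0,0,0,0],[0,0,0,0,0,0],[0,0,0,0,0,0],[0,0,0,0,0,0],[0,0,0,0,0,0],[0,0,0,0,0,0]]]' 0.5 60
```

```text
clock: 2.78
tcp_pos: [0.4618, 0.1224, 0.0291]
orientation: [179.9, 0.1, 143.9]
wrist_force: [0.2, 0.5, 0.2]
grip_width: 1.001
grip_force: 0.0
clock: 3.62
tcp_pos: [0.4613, 0.1223, 0.0286]
orientation: [180.0, 0.0, 143.9]
wrist_force: [-1.2, -0.9, 6.3]
grip_width: 0.144
grip_force: 59.5
```

```bash
python3 -m handwheel '[[[0,0,-2,0,0,0],[0,0,-5,0,0,0],[0,0,-9,0,0,0],[0,0,-13,0,0,0],[-3,-1.5,-17,0,0,0],[-6.5,-3.3,-20,0,0,0],[-10,-5.1,-21,0,0,0],[-13.5,-6.9,-21,0,0,0],[-17,-8.7,-21,0,0,0],[-20,-10.2,-21,0,0,0],[-22.2,-11.3,-21,0,0,0],[-22.2,-11.3,-21,0,0,0],[-22.2,-11.3,-21,0,0,0],[-22.2,-11.3,-21,0,0,0],[-22.2,-11.3,-21,0,0,0]]]'
python3 - <<'E'
from h import *
w=optics.snapshot("wrist");cv2.imwrite("pics/w2.png",w["frame"])
print(proj(w,[.574,-.1,.098]),status.get_obs()["tcp_pos"])
E
```

```text
clock: 4.87
tcp_pos: [0.5728, -0.0983, 0.2377]
orientation: [-180.0, -0.1, 144.0]
wrist_force: [0.2, -0.2, -0.7]
grip_width: 0.141
grip_force: 58.7
[279.73867682 200.59435474] [ 0.57292107 -0.09821793  0.23796303]
```

View pics/w2.png

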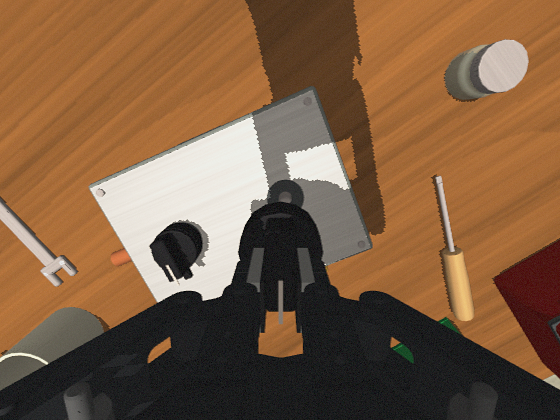

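The spindle is at (286,197), in the tool's shadow and half hidden by the held knob, whose hub is at about (281,235) with the line at (280,300). The fitted knob is at (178,250). I'll shift back 4 cm and go down 4 cm for a clear, closer look.

```bash
python3 -m handwheel '[[[-2,0,2,0,0,0],[-4,0,4,0,0,0],[-4,0,4,0,0,0],[-4,0,4,0,0,0],[-4,0,4,0,0,0]]]'
python3 - <<'E'
from h import *
w=optics.snapshot("wrist");I=w["frame"]
u,v=proj(w,[.574,-.1,.098]).astype(int);print(u,v)
u0,v0=u-45,v-45;c=cv2.resize(I[max(v0,0):max(v0,0)+90,u0:u0+90],(540,540),interpolation=cv2.INTER_CUBIC)
print(u0,max(v0,0))
c=cv2.convertScaleAbs(c,alpha=1.6)
cv2.imwrite("pics/s.png",np.hstack([c]));cv2.imwrite("pics/w3.png",I);np.save("w3.npy",w,allow_pickle=True)
E
```

```text
clock: 5.33
tcp_pos: [0.6056, -0.1221, 0.1985]
orientation: [-180.0, -0.1, 144.0]
wrist_force: [0.3, 0.6, -0.7]
grip_width: 0.146
grip_force: 58.7
279 162
234 117
```

View pics/s.png

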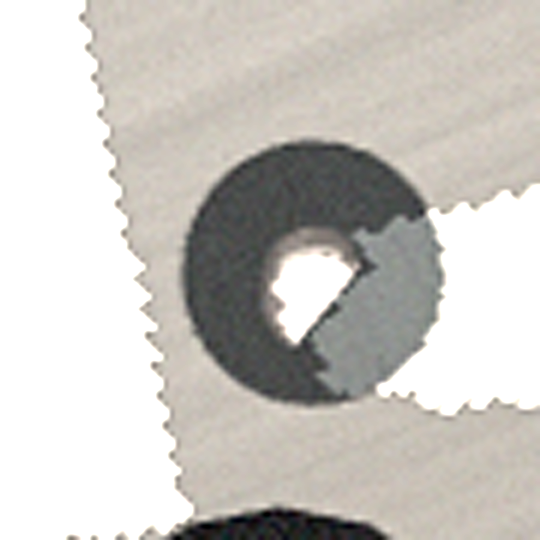

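The flat's edge runs from crop (365,272) to (300,345), which is px (294.8,162.3) to (284,174.5). It faces lower right, and the D's arc is at upper left. The held hub's near edge appears at crop row ≈510. Next I'll compute the spindle's axis and facing, plus the knob's offset in the hand.

Run:
```python
from h import *
w=np.load("w3.npy",allow_pickle=True).item();I=w["frame"]
px=lambda x,y:(234+(x-2.5)/6,117+(y-2.5)/6)
a=onplane(w,px(365,272),.098);b=onplane(w,px(300,345),.098)
e=(b-a)[:2];L=np.linalg.norm(e);m=(a+b)[:2]/2
arc=onplane(w,px(270,255),.098)[:2]
n=np.array([-e[1],e[0]])/L; n*=np.sign(n@(m-arc))
ax=m-n*.0015;print("chord",L,"facing",np.degrees(np.arctan2(n[1],n[0])),"axis",ax,"arc r",np.linalg.norm(arc-ax))
for x,y in((262,290),(310,228),(275,245),(345,235)): print(np.linalg.norm(onplane(w,px(x,y),.098)[:2]-ax))
for z in(.07,.075): print("collar",onplane(w,px(313,272),z))
o=status.get_obs();T=o["tcp_pos"];RT=rot(o["orientation"])
print(T,o["orientation"])
print("col",[(v,int(I[v,280].max())) for v in range(196,214)])
def tl(u,v,z): return RT.inv().apply(onplane(w,(u,v),z)-T)*1000
for v in (200,202,204): print(v,tl(280,v,T[2]-.0286))
g=I.astype(int);msk=((g.min(2)>90)&((g.max(2)-g.min(2))<40))
ys,xs=np.nonzero(msk[230:345,265:296]);print("line",[(r+230,xs[ys==r].min()+265,xs[ys==r].max()+265) for r in np.unique(ys)][::4])
print(ys.max()+230, tl(280,ys.max()+230,T[2]+.0174))
```

```text
chord 0.01270474193296539 facing 12.600725540905671 axis [ 0.58059424 -0.0970023 ] arc r 0.009188079872193836
0.008163401775407428
0.009598901022868724
0.009630808880069022
0.00894230867688677
collar [ 0.57984564 -0.09761237  0.07      ]
collar [ 0.57928542 -0.09731177  0.075     ]
[ 0.60581946 -0.12220522  0.19903215] [ 1.79991793e+02 -5.15570489e-03  1.43968753e+02]
col [(196, 124), (197, 121), (198, 126), (199, 124), (200, 125), (201, 77), (202, 9), (203, 26), (204, 29), (205, 17), (206, 31), (207, 19), (208, 31), (209, 20), (210, 21), (211, 36), (212, 33), (213, 50)]
200 [26.64431898 -0.27481924 28.60235861]
202 [25.47586471 -0.27470103 28.60225348]
204 [24.30319823 -0.27458239 28.60214798]
line [(np.int64(281), np.int64(279), np.int64(282)), (np.int64(285), np.int64(279), np.int64(282)), (np.int64(289), np.int64(279), np.int64(282)), (np.int64(293), np.int64(279), np.int64(282)), (np.int64(297), np.int64(279), np.int64(282)), (np.int64(301), np.int64(279), np.int64(282)), (np.int64(305), np.int64(279), np.int64(282)), (np.int64(309), np.int64(279), np.int64(282)), (np.int64(313), np.int64(279), np.int64(282)), (np.int64(317), np.int64(279), np.int64(282)), (np.int64(321), np.int64(279), np.int64(282))]
323 [-20.84775887  -0.21552544 -17.40190709]
```

```bash
python3 -m handwheel '[[[0,1,0,0,0,-7],[0,2,0,0,0,-14],[0.1,3,0,0,0,-21],[0.2,4.2,0.5,0,0,-28],[0.3,4.2,2,0,0,-35],[0.3,4.2,3.5,0,0,-42],[0.3,4.2,5,0,0,-48.6],[0.3,4.2,5.5,0,0,-48.6],[0.3,4.2,5.5,0,0,-48.6],[0.3,4.2,5.5,0,0,-48.6],[0.3,4.2,5.5,0,0,-48.6]]]'
python3 - <<'E'
from h import *
w=optics.snapshot("wrist");I=w["frame"]
np.save("w4.npy",w,allow_pickle=True)
u,v=proj(w,[.58,-.097,.098]).astype(int);print(u,v)
u0,v0=220,max(v-50,0);print(u0,v0)
c=cv2.convertScaleAbs(cv2.resize(I[v0:v0+120,u0:u0+130],(780,600)if 0 else (650,600),interpolation=cv2.INTER_CUBIC),alpha=1.6)
cv2.imwrite("pics/s4.png",c)
E
```

```text
clock: 6.3
tcp_pos: [0.6294, -0.0878, 0.1448]
orientation: [-179.9, 0.1, -167.6]
wrist_force: [0.5, 0.3, -0.7]
grip_width: 0.148
grip_force: 58.7
282 153
220 103
```

View pics/s4.png

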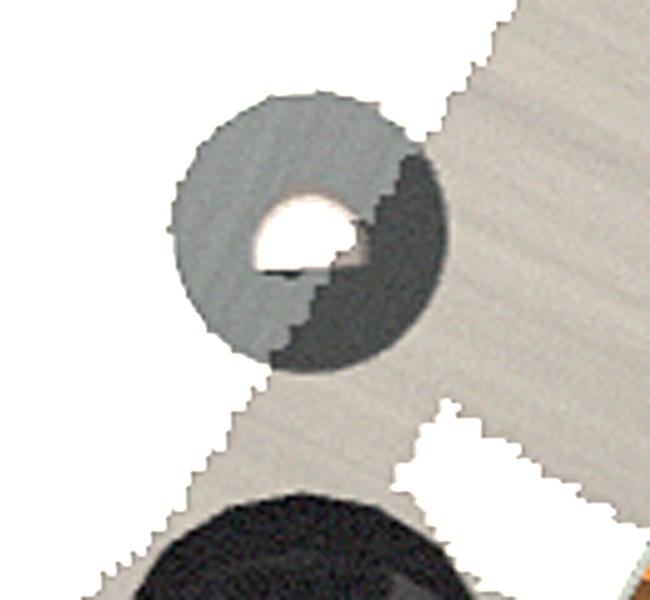

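The spindle's flat edge is nearly level, from crop (256,268) to (372,266), and faces the knob. The held hub's apex is at (304,495). The facing matches, so I'll compute the remaining shift in the tool axes.

Run:
```python
from h import *
w=np.load("w4.npy",allow_pickle=True).item();I=w["frame"]
o=status.get_obs();T=o["tcp_pos"];RT=rot(o["orientation"]);print(T)
px=lambda x,y:(220+(x-2)/5,103+(y-2)/5)
tl=lambda x,y,z:RT.inv().apply(onplane(w,px(x,y),z)-T)*1000
a=tl(256,269,.098);b=tl(372,266,.098);print("chord",a,b,np.degrees(np.arctan2(*(b-a)[:2])))
m=(a+b)/2; print("axis",m+[1.5,0,0])
print("arc top",tl(310,192,.098)); 
for z in(.07,.074):print("collar",(tl(172,232,z)+tl(448,232,z))/2,(tl(310,92,z)+tl(310,373,z))/2,tl(448,232,z)-tl(172,232,z))
z=T[2]-.0286;print("hub edge",tl(305,495,z))
M=(I.max(2)<45).astype(np.uint8);M[:190]=0
P=[]
for u in range(250,313):
    v=np.nonzero(M[:,u])[0]
    if len(v): P.append(RT.inv().apply(onplane(w,(u,v.min()-.5),z)-T)[:2]*1000)
P=np.array(P);P=P[P[:,0]>10]
from scipy.optimize import least_squares
r=least_squares(lambda c:np.hypot(*(P-c).T)-22,[4,0],loss='soft_l1');print("hub centre",r.x,len(P),np.abs(r.fun).mean())
```

```text
[ 0.62939715 -0.08783967  0.14479555]
chord [48.87037364 -5.45075661 46.69250551] [49.231514    8.54369652 46.67315476] 1.4782447316835616
axis [50.55094382  1.54646995 46.68283014]
arc top [57.96766241  1.0551716  46.66333351]
collar [50.85473951  1.17673717 74.67934018] [50.32165567  1.17990546 74.68054049] [ 4.57377873e-03  3.79640371e+01 -5.02912664e-02]
collar [51.20016152  1.15987977 70.67856831] [50.6768474   1.16299    70.67974662] [ 4.48995603e-03  3.72682780e+01 -4.93695887e-02]
hub edge [25.38694076  0.45200397 28.54213767]
hub centre [3.28147038 0.23232445] 63 0.17092107620440636
```

```bash
python3 -m handwheel '[[[1.5,0,0,0,0,-1.5],[3,0.1,0,0,0,-1.5],[4.2,0.11,0.3,0,0,-1.5],[4.74,0.11,0.8,0,0,-1.5],[4.74,0.11,1.4,0,0,-1.5],[4.74,0.11,1.6,0,0,-1.5],[4.74,0.11,1.6,0,0,-1.5],[4.74,0.11,1.6,0,0,-1.5],[4.74,0.11,1.8,0,0,-1.5],[4.74,0.11,2.0,0,0,-1.5],[4.74,0.11,2.2,0,0,-1.5],[4.74,0.11,2.4,0,0,-1.5],[4.74,0.11,2.4,0,0,-1.5],[4.74,0.11,2.4,0,0,-1.5]]]' - 80
```

```text
clock: 7.52
tcp_pos: [0.583, -0.0969, 0.1192]
orientation: [-180.0, 0.1, -166.0]
wrist_force: [4.1, 0.6, -3.3]
grip_width: 0.138
grip_force: 83.4
```

```bash
python3 -m handwheel '[[[-0.03,0,0.2,0,0,0],[-0.05,0,0.4,0,0,0],[-0.05,0,0.6,0,0,0],[-0.05,0,0.8,0,0,0],[-0.05,0,0.8,0,0,0],[-0.05,0,0.8,0,0,0]]]'
```

```text
clock: 8.02
tcp_pos: [0.583, -0.0968, 0.1111]
orientation: [-180.0, 0.1, -166.0]
wrist_force: [4.0, 1.3, -1.9]
grip_width: 0.14
grip_force: 83.4
```

```bash
python3 -m handwheel '[[[-0.02,0,0.2,0,0,0],[-0.02,0,0.4,0,0,0],[-0.02,0,0.6,0,0,0],[-0.02,0,0.8,0,0,0],[-0.02,0,1.0,0,0,0],[-0.02,0,1.0,0,0,0],[-0.02,0,1.0,0,0,0],[-0.02,0,1.0,0,0,0]]]'
```

```text
clock: 8.68
tcp_pos: [0.5832, -0.0968, 0.1024]
orientation: [-180.0, 0.1, -166.0]
wrist_force: [2.2, 1.3, 7.5]
grip_width: 0.138
grip_force: 84.6
```

```bash
python3 -m handwheel '[[[0,0,0.1,0,0,0],[0,0,0.2,0,0,0],[0,0,0.3,0,0,0],[0,0,0.3,0,0,0],[0,0,0.3,0,0,0],[0,0,0.3,0,0,0]]]'
```

```text
clock: 9.18
tcp_pos: [0.5832, -0.0968, 0.1005]
orientation: [-179.9, 0.1, -166.0]
wrist_force: [0.5, 2.1, 14.3]
grip_width: 0.142
grip_force: 85.7
```

Run:
```python
from plant import ctrl
print(ctrl.hand_in())
```

```text
the job is handed in; nothing more can be done
None
```

I handed the job in at about 9.2 s with the knob on the spindle, flats matched, pressed in to the hard stop (about 14 N) and still gripped at about 85 N; these are robot readings only, as I took no picture after fitting and the hand-in returned no verdict.

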